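# Set the culture-plate turntable to its marked angle

## Robot

A 7-joint arm with a two-finger parallel gripper is mounted at the origin on a cart in front of the work surface, level with it; the furniture and walls round the work are solid. World frame = base frame: x ahead of the robot, y to its left, z up, the work surface at z = 0. Lengths are in m, angles in rad, forces in N, time in s.
With the tool pointing down it reaches from about 0.35 to 0.9 m from the base axis. Payload 19.9 kg.
Tool frame: the origin (TCP) lies where the fingers leave the gripper's body, on its centre line; the fingertips stand 97 mm ahead of it and the grasp point (between the pads) lies 78 mm ahead of it; z points along the fingers, y is the line along which they close (so a half turn about z gives the same grasp; the last joint's range is limited). The gripper opens to 94 mm and grips with 3 to 60 N. Pads are 16 mm wide; open, the fingers measure 119 mm over their backs; the gripper's body (75 mm by 177 mm) begins 78 mm behind the grasp point.
Start: joints at [1.079, 0.417, -0.01, 1.614, 0.005, 1.111, -0.053], TCP at [0.272, -0.563, 0.303] pointing down, gripper open.
Joint ranges: [-2.81, 2.81], [-0.39, 2.02], [-1.27, 1.25], [0.06, 2.57], [-1.19, 4.33], [0.19, 2], [-2.82, 2.82]. Speed limits (rad/s): [1.89, 1.89, 2.39, 2.39, 3.01, 3.01, 3.01].

## Interface

Orientations are given as a rotation vector (axis times angle).
In Python, from bench import bot, eyes gives the robot as it stands. Calls block until the motion is done:
- bot.movep(position, orientation): joint-space move of the TCP to a pose.
- bot.movel(position, orientation=None, speed=0.15): straight line of the TCP; orientation=None keeps the orientation; speed is the mean speed in m/s.
- bot.movej(angles): joint-space move.
- bot.gripper_to(opening): finger opening in m; the grip force is fixed at half the most; returns when the fingers have stopped.
- bot.pause(seconds).
- bot.inverse_kinematics(position, orientation): joint angles nearest the present ones, or None.
- eyes.get_image(name): name is "scene" or "top"; returns the picture (420x560x3 uint8, blue, green, red); there is no depth.
- eyes.camera_params(name): a dict with "intrinsics" (3x3 intrinsics, pixels), "R" (3x3) and "t" (3): a world point X has camera coordinates R X + t. Camera axes: x right, y down, z forward; pixel columns grow to the right and rows downward; lengths in m; the calibration is good to about 2 mm. A picture is of the moment at which its call begins. camera_params takes no time and is no camera call.
A pose or a line that the arm cannot do raises bot.MotionError and nothing moves.
- bot.hand_in(): hands the job in; it is judged then, once.
Readings, each from a call of its own:
- bot.read_time(): time.
- bot.read_joints(): joint angles.
- bot.read_joint_velocities(): joint speeds.
- bot.read_tau(): joint torques, N m.
- bot.read_position(): TCP position.
- bot.read_ee_rot(): TCP orientation.
- bot.read_ft_force(): force on the tool from outside, world axes, zero at the start.
- bot.read_wrist_torque(): the same for the moment, N m.
- bot.read_grip_width(): finger opening in m.
- bot.read_gripper_force(): force on a finger pad.
Only numpy, scipy, OpenCV 4.12 (cv2) and the standard library are available. Lean on these libraries where they do the work, as an engineer would, in place of code of your own. Each camera call takes 0.05 s, during which the arm holds its last target. There are 200 camera calls.

## Task

The culture plate on the graduated turntable has to stand at its next streaking angle. Pushing only with the fingertips, swing the black-knobbed brake lever outwards, away from the turntable, as far as it goes, to free the dial; then push the upright metal peg gently round until the white index line on the dark dial lines up with the line of the red marker on the scale ring, to within half of a small scale division; then push the lever back in against its stop so that the plate is locked there. Nothing is picked up or squeezed: the dish rides along in its seat, and the other things on the bench stay where they are.

Things in the scene. Friction and masses are not known exactly. Their poses are not given: they have to be found in the camera images.
- turntable: Grey round housing, fixed to the bench, 106 mm in radius. Origin on its vertical turning axis at bench level; its x axis points away from the robot and y to the left (yaw up to 0.25 rad off). On top a white scale ring (radius 81 to 101 mm, top at 28.5 mm) with black lines every 5 degrees, longer ones every 15, longest every 45; inside it the dark dial (radius 80 mm).
- table_centre (a point): Point on the turning axis, level with the top of the dial, 30 mm above the bench.
- dial: The dark dial that turns on the turntable, with the peg, the dish's rim and the index line on it. Origin on the turning axis at bench level; its +y points along the index line.
- dial_angle (a joint): Angle of the dark dial, rad, counter-clockwise from above positive, limits +-3.1. At 0 the index line points along the turntable's +y and the peg stands on its -x side. Brake free: it turns stiffly, taking 1 to 2 N at the peg, and stays where it is left. Brake locked: it does not turn under a gentle push.
- index_line (a point): Outer end of the white index line (2 mm wide, 38 mm long, radial) on the dial's top, at 80 mm radius.
- target_line (a point): Point on the dial's edge (80 mm radius, 30 mm above the bench) in line with the red marker: the index line's outer end must come here. The marker is a 14 mm wide red clip clamped fast over the outer edge of the scale ring, 36 mm high, reaching 20 mm past the ring with its thumbscrew, with a 2.4 mm wide radial red pointer line across the scale.
- finger_peg (a point): Foot of the upright round knurled aluminium peg on the dial, 14 mm in diameter (19 mm in the lowest 3 mm), 26 mm tall, its axis 60 mm from the dial's centre, a quarter turn counter-clockwise from the index line. This point: centre of its foot, 30 mm above the bench. It turns with the dial; push its side along the circle.
- brake (a joint): Angle of the brake lever, rad. 0 = locked at its inner stop, the lever pointing along the turntable's -x beside the ring; grows as it swings outwards (counter-clockwise from above); 1.3 = outer stop, fully free. The brake bites below about 0.6. It takes 1 to 3 N at the knob and stays where it is left. Swing it beyond 1.0 to free, back below 0.1 to lock.
- lever_knob (a point): Centre of the top of the lever's upright black knob (19 mm in diameter, from 31 to 62 mm above the bench), 75 mm from the pivot. The lever's round steel arm, 8 mm thick, runs to it at 28 to 41 mm above the bench.
- lever_pivot (a point): Point on the lever's vertical pivot axis, 120 mm from the turning axis on the turntable's -y side, 25 mm above the bench. The lever's hub is 25 mm in diameter and rises to 39 mm above the bench.
- dish: Round culture dish with lid, 60 mm in diameter, 15 mm high, loose, seated at the centre of the dial inside a 4 mm high aluminium rim (outer radius 36 mm), its underside 30 mm above the bench. Origin at the centre of its underside.
- spare_dish: Bystander: round culture dish like the other, 60 mm in diameter, 15 mm high, on the bench to the right. Origin at the centre of its underside.
- blue_marker: Bystander: marker pen with a blue cap, 132 mm long, 13 mm thick, lying on the bench in front of the turntable.
- amber_bottle: Bystander: amber bottle with a black cap, 60 mm in diameter, 128 mm high, at the left. Origin at the centre of its underside.
- tape: Bystander: roll of tan tape lying flat, 96 mm in diameter, 19 mm high, at the right.
- timer1: Bystander: white bench timer, 38 x 64 x 61 mm, at the left.
Mind the look-alikes: they are no part of the job. Leave any orange or turquoise look-alike of the dish alone.

How it is judged:
On the way, in this order (a step that is already met when the one before it is completed fails the run):
1. the brake lever is swung out, the dial free (value of joint brake above 0.9 rad), for 0.1 s.
2. with the brake free, the dial's index line stands at the red marker's line (horizontal distance between index_line and target_line below 0.0035 m and value of joint brake above 0.65 rad and velocity of joint dial_angle between -0.1 and 0.1 rad/s), for 0.2 s.
At the end, for the whole second after the job is handed in: The index line's outer end is within 3.5 mm (2.5 degrees, half a small division) of the red marker's line, the dial is at rest, the brake lever is locked (under 0.15 rad from its inner stop) and the dish lies flat in its seat (horizontal distance between index_line and target_line below 0.0035 m and value of joint brake below 0.15 rad and velocity of joint dial_angle between -0.05 and 0.05 rad/s and distance between dish and table_centre below 0.006 m and angle between dish's own z axis and vertical below 0.1 rad); the robot touches nothing.
It fails at once if the dish is lifted or knocked out of its seat (distance between dish and table_centre above 0.01 m).
It fails at once if the dial or its peg is squeezed or rammed (over 20 N) (contact force between the fingers and dial above 20 N).
It fails at once if a bystander is moved by more than 15 mm or lifted (distance of any of spare_dish, blue_marker, amber_bottle, tape, timer1 from where it was at the start of the episode above 0.015 m).
It also fails if it takes over 61 s, if anything falls off the work surface, if the arm or the gripper's body presses on something with over 40 N, if the wrist force passes 120 N, or if a joint passes its speed limit or range.

## Working session

There is one attempt and no reset: what is moved stays moved. The work goes in short steps, each a Python script; the robot and the scene stay as the last script left them, time stands still between calls to the robot, and variables do not carry over. Pictures are saved under pics/ and viewed, at most 10 in all, crops included, and the job is handed in when it is done.

```bash
mkdir -p pics; ls; python3 - <<'E'
from bench import bot, eyes
import cv2, numpy as np
for n in("scene","top"):
    im=eyes.get_image(n); cv2.imwrite(f"pics/{n}0.png",im)
    p=eyes.camera_params(n); print(n,p)
print(bot.read_ee_rot(),bot.read_grip_width(),bot.read_time())
E
```

```text
pics
scene {'intrinsics': array([[414.82408325,   0.        , 273.61761997],
       [  0.        , 414.82408325, 205.93527884],
       [  0.        ,   0.        ,   1.        ]]), 'R': array([[-0.91924834, -0.39356106, -0.00960113],
       [-0.28801446,  0.68894729, -0.66513104],
       [ 0.26838435, -0.60865534, -0.74666493]]), 't': array([0.45539842, 0.18565953, 1.0747235 ])}
top {'intrinsics': array([[514.58603489,   0.        , 286.66375843],
       [  0.        , 514.58603489, 208.7893933 ],
       [  0.        ,   0.        ,   1.        ]]), 'R': array([[-0.02039363, -0.9997901 ,  0.00196314],
       [-0.98639517,  0.01979996, -0.16319473],
       [ 0.16312161, -0.00526456, -0.98659192]]), 't': array([0.00453223, 0.52499821, 1.39320738])}
[-3.06107886e+00 -7.01975318e-01  5.36539246e-04] 0.09359476783735628 0.1
```

View pics/top0.png

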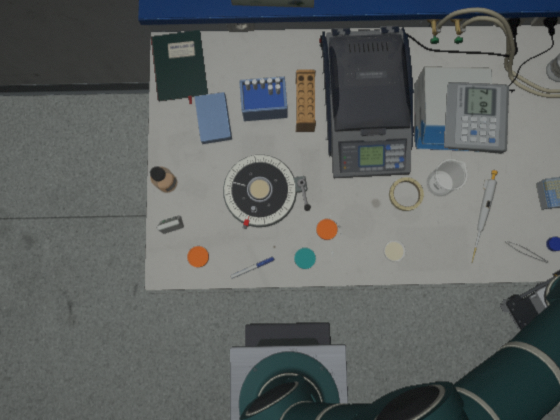

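View pics/scene0.png

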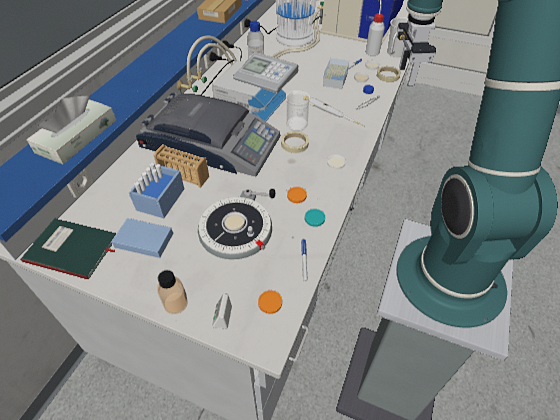

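The turntable is at top-view pixel (260,189), with the lever pivot near (300,184) and its knob near (307,208). The index line is near (238,184), the peg near (254,209) and the red marker near (247,223). There are three look-alike discs: orange at (327,229) and (198,257), turquoise at (305,258). The real dish is the cream one on the dial at (260,188), and the cream disc at (395,251) is the spare. I'll confirm this in an enlarged crop and measure.

```bash
cat > h.py <<'E'
from bench import bot, eyes
import cv2, numpy as np
def ray(uv,z,n="top"):
    p=eyes.camera_params(n);R,t,K=p["R"],p["t"],p["intrinsics"]
    c=-R.T@t; uv=np.atleast_2d(uv)
    d=(R.T@np.linalg.inv(K)@np.c_[uv,np.ones(len(uv))].T).T
    return (c+d*((z-c[2])/d[:,2])[:,None])[:,:2]
def pix(X,n="top"):
    p=eyes.camera_params(n);x=p["intrinsics"]@(p["R"]@np.array(X)+p["t"]);return x[:2]/x[2]
E
python3 - <<'E'
from h import *
im=cv2.imread("pics/top0.png")
c=im[140:245,195:335]; cv2.imwrite("pics/crop1.png",cv2.resize(c,None,fx=5.7,fy=5.7,interpolation=cv2.INTER_CUBIC))
def biggest(m):
    cs,_=cv2.findContours(m,cv2.RETR_EXTERNAL,cv2.CHAIN_APPROX_NONE)
    return cs
hsv=cv2.cvtColor(im,cv2.COLOR_BGR2HSV)
# dark dial
m=((im.max(2)<90)).astype(np.uint8)*255
roi=np.zeros_like(m); cv2.circle(roi,(260,189),33,255,-1); m&=roi
m=cv2.morphologyEx(m,cv2.MORPH_OPEN,np.ones((2,2)))
k=max(biggest(m),key=cv2.contourArea); h=cv2.convexHull(k)
w=ray(h[:,0,:].astype(float),.03); (x,y),r=cv2.minEnclosingCircle(w.astype(np.float32)); print("dial",x,y,r,cv2.fitEllipse((w*1000).astype(np.float32)))
# dish
m=((hsv[...,2]>140)).astype(np.uint8)*255; roi[:]=0; cv2.circle(roi,(260,189),16,255,-1)
k=max(biggest(m&roi),key=cv2.contourArea); w=ray(k[:,0,:].astype(float),.045);print("dish",cv2.fitEllipse((w*1000).astype(np.float32)))
# red
m=((hsv[...,1]>110)&((hsv[...,0]<6)|(hsv[...,0]>170))).astype(np.uint8); m[:205]=0;m[240:]=0;m[:,:225]=0;m[:,270:]=0
v,u=np.nonzero(m);print(list(zip(u,v)));print("red",ray([[u.mean(),v.mean()]],.033))
E
```

```text
dial 0.5823503136634827 0.0669034942984581 0.07922784984111786 ((582.7257690429688, 67.1418685913086), (156.82252502441406, 157.62026977539062), 39.633766174316406)
dish ((583.9663696289062, 69.74549865722656), (49.068199157714844, 49.73259735107422), 130.38632202148438)
[(np.int64(245), np.int64(220)), (np.int64(246), np.int64(220)), (np.int64(247), np.int64(220)), (np.int64(248), np.int64(220)), (np.int64(244), np.int64(221)), (np.int64(245), np.int64(221)), (np.int64(246), np.int64(221)), (np.int64(247), np.int64(221)), (np.int64(248), np.int64(221)), (np.int64(244), np.int64(222)), (np.int64(245), np.int64(222)), (np.int64(246), np.int64(222)), (np.int64(247), np.int64(222)), (np.int64(248), np.int64(222)), (np.int64(244), np.int64(223)), (np.int64(245), np.int64(223)), (np.int64(246), np.int64(223)), (np.int64(247), np.int64(223)), (np.int64(248), np.int64(223)), (np.int64(244), np.int64(224)), (np.int64(245), np.int64(224)), (np.int64(246), np.int64(224)), (np.int64(247), np.int64(224)), (np.int64(248), np.int64(224)), (np.int64(246), np.int64(225)), (np.int64(247), np.int64(225))]
red [[0.4905955  0.10809234]]
```

View pics/crop1.png

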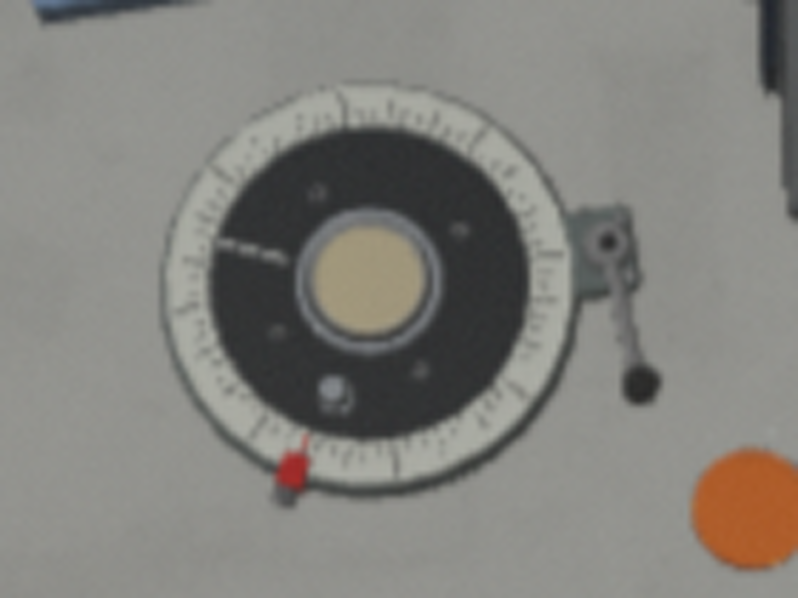

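The crop confirms the layout: cream dish at the centre (369,282), index line (220,242)–(285,260), peg top (333,388), red pointer (305,435)–clip (292,470), lever hub (607,241), knob (640,384). The dial has to turn about +83° counter-clockwise. Next I'll get accurate values.

```bash
cat >> h.py <<'E'
def field(im,n,z,C):
    v,u=np.mgrid[0:420,0:560]; w=ray(np.c_[u.ravel(),v.ravel()].astype(float),z,n)-C
    return np.hypot(*w.T).reshape(420,560),np.arctan2(w[:,1],w[:,0]).reshape(420,560)
def wang(a,w,k):  # weighted circular mean
    return np.angle((w[k]*np.exp(1j*a[k])).sum())
def angles(n,C,guess=None):
    im=eyes.get_image(n).astype(float)
    r,a=field(im,n,.03,C); g=im.min(2)
    k=(r>.044)&(r<.077)
    if guess is not None: k&=abs(np.angle(np.exp(1j*(a-guess))))<.2
    w=np.clip(g-np.median(g[(r>.044)&(r<.077)])-25,0,None)
    idx=wang(a,w,k)
    r,a=field(im,n,.0285,C); w=np.clip(im[...,2]-im[...,:2].max(2)-15,0,None)
    mk=wang(a,w,(r>.081)&(r<.093))
    r,a=field(im,n,.036,C)
    mc=wang(a,w,(r>.095)&(r<.110))
    return np.degrees([idx,mk,mc]),im
def crop(p): return (np.array(p)+.5)/5.7-.5+[195,140]
E
python3 - <<'E'
from h import *
C=np.array([.5827,.0671])
for n in("top","scene"):
    im=eyes.get_image(n).astype(float)
    # ring/dial edge: fit circle to steepest dark->bright radial edges
    for it in range(3):
        pts=[]
        for th in np.linspace(0,2*np.pi,180,endpoint=False):
            rr=np.arange(.074,.086,.0005)
            uv=np.array([pix([C[0]+q*np.cos(th),C[1]+q*np.sin(th),.03],n) for q in rr]).astype(np.float32)
            s=cv2.remap(im[...,1].astype(np.float32),uv[:,0].copy(),uv[:,1].copy(),cv2.INTER_LINEAR).ravel()
            q=rr[np.argmax(np.gradient(s))]; pts.append(C+q*np.array([np.cos(th),np.sin(th)]))
        P=np.array(pts); 
        for _ in range(3):
            A=np.c_[2*P,np.ones(len(P))];s=np.linalg.lstsq(A,(P**2).sum(1),rcond=None)[0]
            R=np.sqrt(s[2]+s[:2]@s[:2]); e=abs(np.hypot(*(P-s[:2]).T)-R); P=P[e<2*e.std()+.0005]
        C=s[:2]
    print(n,"centre",C,R)
    for g in [np.radians(75)]: print(angles(n,C,g)[0])
top=np.array([.5827,.0671])
for nm,p,z in [("peg",(333,388),.056),("pivot",(607,241),.039),("knob",(640,384),.062)]:
    w=ray([crop(p)],z)[0]; d=w-C; print(nm,w,np.hypot(*d),np.degrees(np.arctan2(d[1],d[0])))
for h in(0,.03,.06,.09): 
    w=ray([[334,177]],h)[0];print(h,w,pix([*w,h],"scene"))
for r in(-.3,):
  for yaw in range(-180,180,30):
    y=np.radians(yaw)/2; q=bot.inverse_kinematics([.57,.0,.14],[np.pi*np.cos(y),np.pi*np.sin(y),0]); print(yaw,None if q is None else np.round(q,2))
E
```

```text
Traceback (most recent call last):
  File "h.py", line 9, in pix
    p=eyes.camera_params(n);x=p["intrinsics"]@(p["R"]@np.array(X)+p["t"]);return x[:2]/x[2]
ValueError: time passes only in moves, steps and waits
```

```bash
sed -i 's/p=eyes.camera_params(n);/p=PARAM[n];/; s/^def ray/PARAM={n:eyes.camera_params(n) for n in("top","scene")}\ndef ray/' h.py
cat > m.py <<'E'
from h import *
C=np.array([.5827,.0671]); Cs={}
for n in("top","scene"):
    im=eyes.get_image(n).astype(np.float32)
    for it in range(3):
        pts=[]
        for th in np.linspace(0,2*np.pi,180,endpoint=False):
            rr=np.arange(.074,.086,.0005)
            uv=np.array([pix([C[0]+q*np.cos(th),C[1]+q*np.sin(th),.03],n) for q in rr]).astype(np.float32)
            s=cv2.remap(im[...,1].copy(),uv[:,0].copy(),uv[:,1].copy(),cv2.INTER_LINEAR).ravel()
            pts.append(C+rr[np.argmax(np.gradient(s))]*np.array([np.cos(th),np.sin(th)]))
        P=np.array(pts)
        for _ in range(3):
            A=np.c_[2*P,np.ones(len(P))];s=np.linalg.lstsq(A,(P**2).sum(1),rcond=None)[0]
            R=np.sqrt(s[2]+s[:2]@s[:2]); e=abs(np.hypot(*(P-s[:2]).T)-R); P=P[e<2*e.std()+.0005]
        C=s[:2]
    Cs[n]=C; print(n,"centre",C,R,angles(n,C,np.radians(75))[0])
for nm,p,z in [("peg",(333,388),.056),("pivot",(607,241),.039),("knob",(640,384),.062)]:
    w=ray([crop(p)],z)[0]; d=w-Cs["top"]; print(nm,w,np.hypot(*d),np.degrees(np.arctan2(d[1],d[0])))
for h in(0,.03,.06,.09): 
    w=ray([[334,177]],h)[0];print(h,w,pix([*w,h],"scene"))
for yaw in range(-180,180,30):
    y=np.radians(yaw)/2; q=bot.inverse_kinematics([.57,.0,.14],[np.pi*np.cos(y),np.pi*np.sin(y),0]); print(yaw,None if q is None else np.round(q,2))
E
python3 m.py
```

```text
top centre [0.58556074 0.07037222] 0.0797352329829501 [ 73.44294332 157.91849717 158.03767003]
scene centre [0.58416285 0.07298425] 0.07928767554353955 [ 72.79021147 159.92012575 157.42481703]
peg [0.52789416 0.08700185] 0.060016491972798326 163.91372543945138
pivot [ 0.60188771 -0.04838383] 0.11987313021924746 -82.17186186430074
knob [ 0.52586372 -0.06176516] 0.14499661522518975 -114.3124985350612
0 [ 0.62298019 -0.14578157] [254.94374576 176.56779061]
0.03 [ 0.61615314 -0.14275624] [256.09587602 170.92397067]
0.06 [ 0.60932608 -0.1397309 ] [257.29499897 165.04995261]
0.09 [ 0.60249903 -0.13670557] [258.54404953 158.93135936]
-180 [ 0.45  0.62 -0.65  1.86  0.5   0.83  1.11]
-150 [ 0.73  0.83 -1.09  1.85  0.86  1.03  1.37]
-120 [ 0.73  0.83 -1.09  1.85  0.86  1.03  1.89]
-90 [-0.81  0.84  1.08  1.9  -0.9   0.99 -2.45]
-60 [-0.01  0.53 -0.05  1.87  0.04  0.74 -2.7 ]
-30 [ 0.08  0.53 -0.17  1.87  0.13  0.75 -2.25]
0 [ 0.14  0.54 -0.25  1.87  0.19  0.76 -1.78]
30 [ 0.23  0.55 -0.37  1.86  0.27  0.77 -1.33]
60 [ 0.32  0.57 -0.48  1.86  0.36  0.79 -0.87]
90 [ 0.4   0.6  -0.58  1.86  0.44  0.82 -0.41]
120 [ 0.45  0.62 -0.66  1.86  0.5   0.84  0.06]
150 [ 0.5   0.65 -0.73  1.86  0.56  0.86  0.54]
```

```bash
cat >> h.py <<'E'
C=np.array([.5853,.071]); PIV=np.array([.602,-.048]); LOCK=np.radians(188.5)
def rv(yaw): return np.pi*np.array([np.cos(yaw/2),np.sin(yaw/2),0])
def e(a): return np.array([np.cos(a),np.sin(a)])
def lever_pose(b,off,tip=.044):
    "finger centre off (m) along the outward tangent from the knob at lever angle b; tool x tangential"
    ph=LOCK+b; p=PIV+.075*e(ph)+off*e(ph+np.pi/2)
    return [*p,tip+.097],rv(ph-np.pi/2)
def peg_pose(a,off,tip=.039):
    "finger centre off along ccw tangent from the peg at world angle a; tool y tangential, x radial"
    p=C+.060*e(a)+off*e(a+np.pi/2)
    return [*p,tip+.097],rv(a-np.pi)
def F(): return np.round(bot.read_ft_force(),1)
E
python3 - <<'E'
from h import *
bot.gripper_to(0)
p,o=lever_pose(0,-.024,.12); bot.movep(p,o)
p,o=lever_pose(0,-.024); bot.movel(p,o,.12)
print(bot.read_time(),bot.read_grip_width(),F(),bot.read_joints())
for i,b in enumerate(np.linspace(0,1.24,13)):
    p,o=lever_pose(b,-.0175); bot.movel(p,o,.06)
    print(round(b,2),F())
p,o=lever_pose(1.24,-.025); bot.movel(p,o,.1)
p[2]=.2; bot.movel(p,o,.2)
print(bot.read_time(),bot.read_joints())
im=eyes.get_image("top"); cv2.imwrite("pics/top2.png",cv2.resize(im[140:245,215:355],None,fx=5.7,fy=5.7,interpolation=cv2.INTER_CUBIC))
E
```

```text
4.6667 0.00028216315224224733 [ 0.2 -0.3  0.9] [ 0.43625695  0.51695753 -0.52783606  1.96938097  0.3736241   0.75055806
 -0.16362153]
0.0 [-0.2  0.2  0.5]
0.1 [ 0.3 -0.1 -0.8]
0.21 [ 0.5 -0.6  0.3]
0.31 [-0.5 -0.4  0.5]
0.41 [-0.8  0.7  0.1]
0.52 [ 1.   0.1 -0.3]
0.62 [ 0.8 -0.1  0.2]
0.72 [ 0.5  0.1 -0.6]
0.83 [ 0.5 -0.5 -0.7]
0.93 [-0.6 -0.2  0.1]
1.03 [-1.  -0.4  0.4]
1.14 [-0.8  0.5 -0.3]
1.24 [-0.  -0.2 -0. ]
9.0167 [ 0.78867005  0.59625377 -0.84771195  1.80640048  0.53155862  0.98217242
  1.10769315]
```

View pics/top2.png

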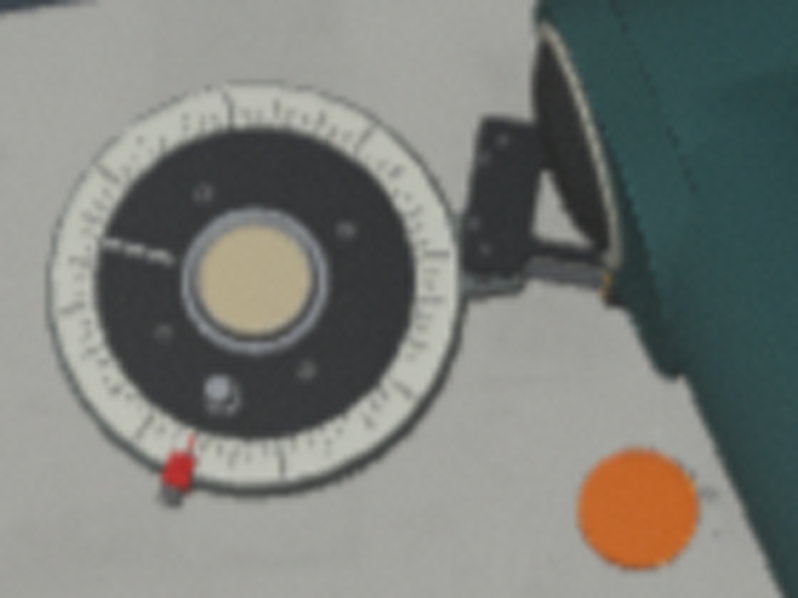

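The knob has left its locked spot and is hidden by the arm. I'll move to the peg and check the lever on the way.

```bash
python3 - <<'E'
from h import *
p,o=peg_pose(np.radians(163.6),-.026,.12); bot.movep(p,o)
print(bot.read_time(),bot.read_joints())
im=eyes.get_image("scene"); cv2.imwrite("pics/scene2.png",cv2.resize(im[150:270,170:330],None,fx=5,fy=5,interpolation=cv2.INTER_CUBIC))
E
```

```text
11.6667 [-1.06345541  0.63017925  1.08363129  1.91324593 -0.66151671  1.01132242
 -1.53774841]
```

View pics/scene2.png

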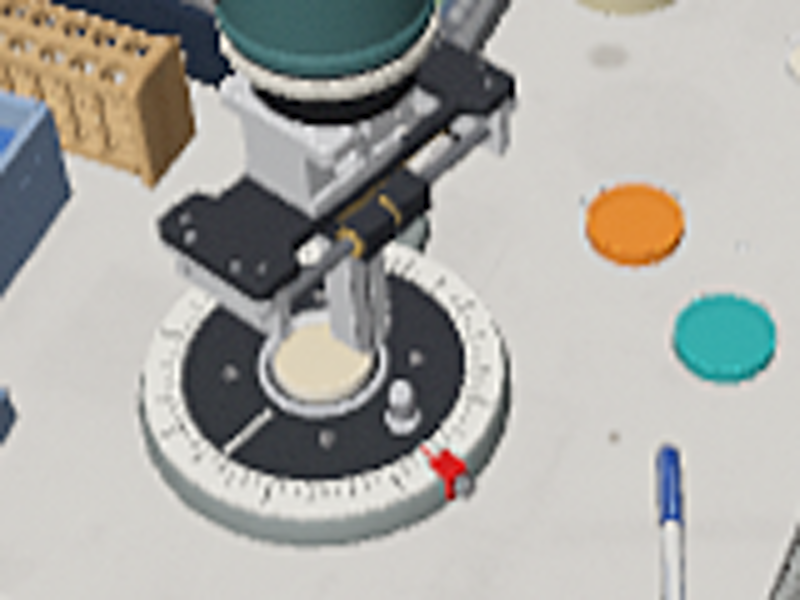

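```bash
python3 - <<'E'
from h import *
A=np.radians(163.6)
for d in range(0,85,12):
    p,o=peg_pose(A+np.radians(d),-.02); q=bot.inverse_kinematics(p,o); print(d,None if q is None else np.round(q,2))
p,o=peg_pose(A,-.026); bot.movel(p,o,.1); print(F())
for d in range(0,64,8):
    p,o=peg_pose(A+np.radians(d),-.0195); bot.movel(p,o,.04); print(d,F())
print(bot.read_time())
for n in("top","scene"):
    a,im=angles(n,C,np.radians(75+50)); print(n,a)
cv2.imwrite("pics/top3.png",cv2.resize(eyes.get_image("top")[140:245,205:345],None,fx=5.7,fy=5.7,interpolation=cv2.INTER_CUBIC))
E
```

```text
0 [-0.97  0.73  0.96  1.96 -0.78  0.88 -1.44]
12 [-0.93  0.69  0.91  1.98 -0.74  0.84 -1.25]
24 [-0.88  0.65  0.87  2.   -0.69  0.81 -1.05]
36 [-0.83  0.63  0.82  2.   -0.65  0.79 -0.85]
48 [-0.77  0.61  0.77  2.   -0.6   0.78 -0.66]
60 [-0.71  0.59  0.72  1.99 -0.56  0.76 -0.46]
72 [-0.64  0.58  0.67  1.98 -0.52  0.76 -0.27]
84 [-0.58  0.58  0.62  1.96 -0.48  0.76 -0.08]
[ 0.1  0.4 -0.3]
0 [-0.2 -0.4 -0.6]
8 [ 0.4 -0.1 -0.4]
16 [-0.8  0.1 -0.1]
24 [ 0.   0.1 -0.2]
32 [-0.  -0.1  0.6]
40 [0.9 0.2 0.4]
48 [ 0.9 -0.8 -0.8]
56 [-0.1  0.1  0.6]
15.5583
top [0. 0. 0.]
scene [129.05545031 162.53331699 156.70847918]
```

View pics/top3.png

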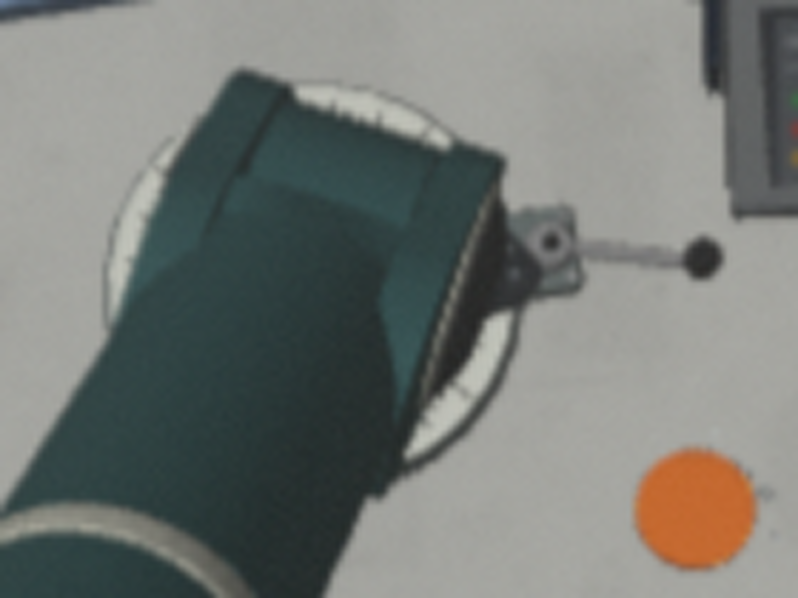

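The lever is fully out, with its knob at crop (703,258), and the dial has followed: the scene view shows about 56° turned, matching the command. I'll push on to just short of the target and measure from above with the arm clear.

```bash
python3 - <<'E'
from h import *
A=np.radians(163.6)
for d in (64,72,79):
    p,o=peg_pose(A+np.radians(d),-.0195); bot.movel(p,o,.04)
p,o=peg_pose(A+np.radians(79),-.026); bot.movel(p,o,.06)
print("scene",angles("scene",C,np.radians(150))[0])
p[2]=.2; bot.movel(p,o,.15)
j=np.array(bot.read_joints()); j[0]-=.5; bot.movej(j)
for n in("top","scene"): print(n,angles(n,C,np.radians(150))[0])
print(bot.read_time(), j)
cv2.imwrite("pics/top4.png",cv2.resize(eyes.get_image("top")[140:245,205:345],None,fx=5.7,fy=5.7,interpolation=cv2.INTER_CUBIC))
E
```

```text
scene [151.50731942 158.02814727 157.86017251]
top [152.36557736 157.80478175 158.33874669]
scene [149.87126829 161.80253427 158.08001037]
18.8 [-1.17375904  0.47123915  0.70547771  1.9472484  -0.39757234  0.86480014
 -0.23656768]
```

View pics/top4.png

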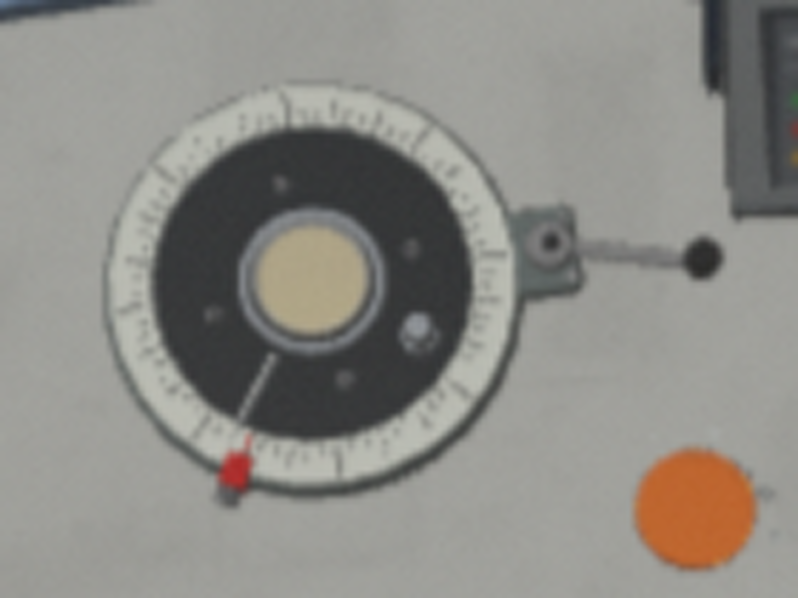

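The clear top view shows the index line at (272,357)–(240,425), about 5.6° short of the red pointer at (247,440). I'll push that remainder, then measure again.

```bash
python3 - <<'E'
from h import *
A=np.radians(163.6)
p,o=peg_pose(A+np.radians(78.5),-.026,.1); bot.movep(p,o)
p,o=peg_pose(A+np.radians(78.5),-.026); bot.movel(p,o,.12)
for d in (79,82,84.6):
    p,o=peg_pose(A+np.radians(d),-.0195); bot.movel(p,o,.02)
bot.pause(.3)
p,o=peg_pose(A+np.radians(84.6),-.026); bot.movel(p,o,.06)
p[2]=.2; bot.movel(p,o,.15)
j=np.array(bot.read_joints()); j[0]-=.5; bot.movej(j)
for i in range(3): print(angles("top",C,np.radians(157))[0])
print(angles("scene",C,np.radians(157))[0],bot.read_time())
cv2.imwrite("pics/top5.png",cv2.resize(eyes.get_image("top")[190:235,225:285],None,fx=13,fy=13,interpolation=cv2.INTER_CUBIC))
E
```

```text
[157.9226764  157.78200523 158.33957646]
[157.92703684 157.77271165 158.34166587]
[157.92963168 157.78197409 158.34838967]
[157.37620245 160.19749562 157.47702359] 24.025
```

View pics/top5.png

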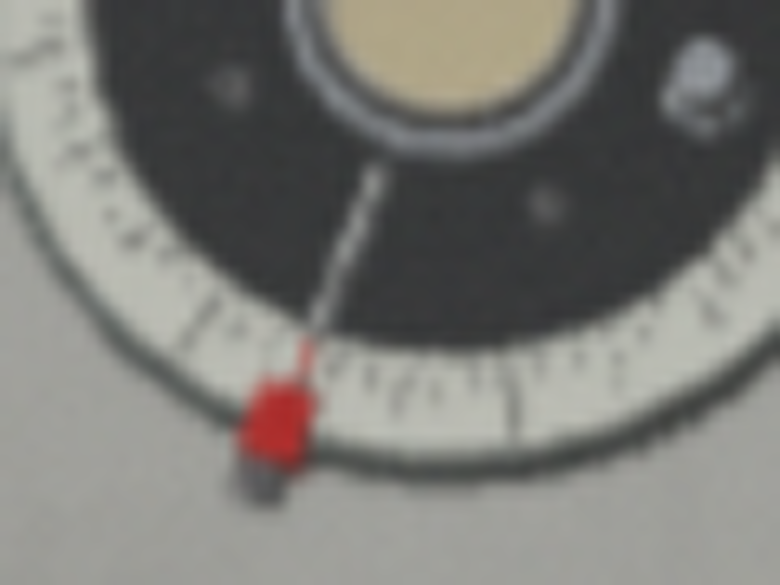

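The index (157.9°) and marker (157.8–158.3°) agree, with the line at (375,170)–(315,335) running into the pointer at (307,350). Now I'll push the lever back in from its outer side.

```bash
python3 - <<'E'
from h import *
k=ray([crop((703+57,258))+[0,0]],.062)[0]   # crop origin 205 = 195+10px
d=k-PIV; b0=(np.arctan2(d[1],d[0])-LOCK)%(2*np.pi); print("knob",k,np.hypot(*d),b0)
def lp(b,off,tip=.046):
    p,o=lever_pose(b,off,tip); p[:2]=np.array(p[:2])-.009*e(LOCK+b); return p,o
p,o=lp(b0,.023,.12); bot.movep(p,o); print(bot.read_joints())
p,o=lp(b0,.023); bot.movel(p,o,.1); print(F())
for b in np.linspace(b0,.03,13):
    p,o=lp(b,.0175); bot.movel(p,o,.06); print(round(b,2),F())
p,o=lp(.03,.026); bot.movel(p,o,.1)
p[2]=.25; bot.movel(p,o,.2)
j=np.array(bot.read_joints()); j[0]-=.6; bot.movej(j)
print(bot.read_time(),angles("top",C,np.radians(157))[0])
cv2.imwrite("pics/top6.png",cv2.resize(eyes.get_image("top")[140:245,205:345],None,fx=5.7,fy=5.7,interpolation=cv2.INTER_CUBIC))
E
```

```text
knob [ 0.58690178 -0.12186499] 0.07539225648506288 1.2208177837548426
[-0.25947593  0.55700489  0.54453028  1.71095933 -0.3390626   0.96909322
  1.78209383]
[ 0.4 -0.8  1. ]
1.22 [ 0.6  0.6 -0.2]
1.12 [ 0.8  0.6 -0.2]
1.02 [0.5 0.3 0.2]
0.92 [-0.9 -0.6 -1.1]
0.82 [-0.9 -1.2 -0.3]
0.72 [-0.   0.3  1.1]
0.63 [1.  0.1 0.7]
0.53 [0.3 0.2 0.5]
0.43 [ 0.3 -0.5 -0.2]
0.33 [-0.  -0.2  0.4]
0.23 [ 0.8 -0.2  0.4]
0.13 [ 0.7 -0.3 -0.1]
0.03 [-0.7 -0.2 -1.1]
32.2583 [157.92665914 157.77233549 158.34144414]
```

View pics/top6.png

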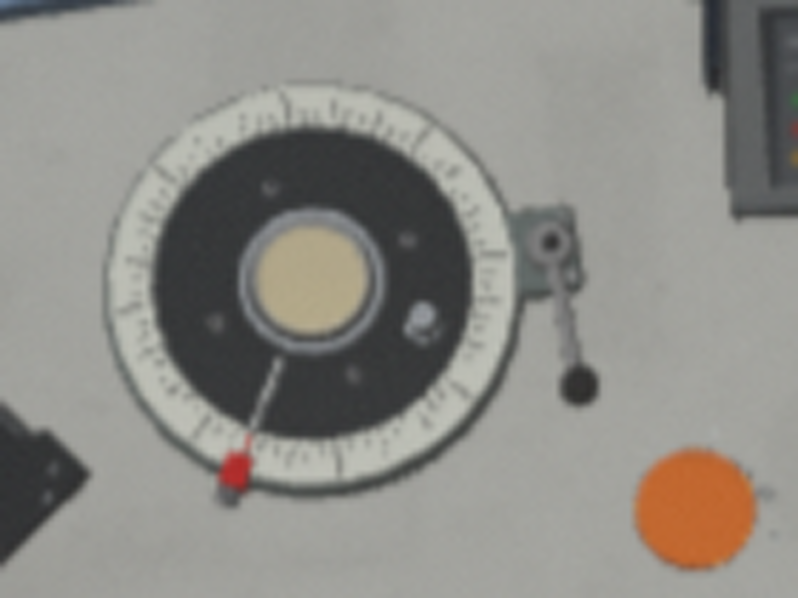

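The lever is back at its stop (knob (579,385), slightly further in than its starting (583,384)). The index still points at the marker and the arm is clear, so I'm handing in.

```bash
python3 -c "
from bench import bot
print(bot.hand_in())"
```

```text
the job is handed in; nothing more can be done
None
```

The job is handed in, with no verdict returned: the last top view (about 32 s of 61) shows the index line within about 0.5° of the red marker, the brake lever back at its inner stop, the dish in its seat and the arm clear.

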